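# Hold the scenery grinder at its pulse position

## Task

First turn the grinder's grind-size sleeve until its pointer clicks in at 3 (the three-dot mark). Then put the lid on the grinder's bowl, lugs down through the two slots until it sits flat, and twist it clockwise against its spring to the half-way (bar) mark, short of the lock click, and never past it into the lock. Finish while still gripping the lid and holding it at that mark; do not disturb the other things on the bench.

Things in the scene. Friction and masses are not known exactly. Their poses are not given: they have to be found in the camera images.
- grinder: Bench grinder for model scenery, screwed fast: grey housing 160 mm (x) by 270 mm (y), deck top 50 mm above the bench. Origin: centre of its underside. On the deck stand the aluminium bowl (axis at y = +65 mm, outer radius 54 mm, top 120 mm above the bench) and the grind-size sleeve (axis at y = -75 mm).
- sleeve_grip (a point): On the axis of the black ribbed grind-size sleeve, an upright cylinder 41 mm in diameter, 40 mm tall, standing on the deck; this point is 24 mm above the deck, 16 mm below the sleeve's top. Grip it across any diameter. White pointer rib on its top; round it on the deck, on the side away from the bowl, four marks of one, two, three and four white dots.
- sleeve (a joint): Angle of the sleeve in rad, growing clockwise seen from above. Detents 1, 2, 3, 4 (dots) at 0, 0.6, 1.2, 1.8 (0.04 of play); it snaps into the nearest within some 0.2 rad. It starts at 1 or 2. Turning takes up to about 0.2 N m.
- mouth (a point): Centre of the bowl's mouth, in the plane of the collar's top; axes as the grinder's. Bore 64 mm, with two slots through the lip at +x and -x (about 16 mm wide, 78 mm from end to end). Black marks on the collar, alike on both sides: a dot at each slot, a thin radial bar 40 degrees clockwise of it (half-way), a square 77 degrees clockwise of it (locked).
- lid_center (a point): Centre of the loose black lid, half-way up its 70 mm (it stands on its plug on the bench); z up, x along the grip bar and the lugs. The lid is the same turned by half a turn. To enter, its x lies along mouth x, either way. Seated, the flange lies on the collar, this point is 13 mm above point mouth, and the lid can twist only clockwise seen from above, lugs under the lip.
- lid_bar (a point): Point at which to grip the lid: on its axis in the grip bar, 24 mm above the flange, 16 mm below the bar's top, 19 mm above lid_center; z up, x along the bar. Seated, it is 32 mm above point mouth.
- switch_ring (a joint): Angle in rad of the sprung ring inside the collar that the lid's lugs push round; it reads 0 until the lid has turned about 9 degrees (0.16 rad) clockwise from the slots, then follows the lid (lid angle less 0.16). It springs back if the lid is let go: about 0.07 N m at the half-way mark; from about 0.8 it is stiff (0.35 N m), past about 1.0 it snaps by itself into the lock at 1.18.
- lid: The lid; origin under its plug's centre, 35 mm below lid_center. Plug 60 mm in diameter, 22 mm tall; two lugs at +x and -x, 9 mm wide, 2 to 8 mm above its foot, 74 mm tip to tip. Flange 88 mm in diameter, 8 mm thick. On it an upright grip bar 70 mm long (x), 18 mm thick, 40 mm tall, in line with the lugs; a white pointer rib at each end. About 0.14 kg.
- paint_jar: Bystander: glass paint jar, 56 mm in diameter, 70 mm tall; origin under its centre. It may stand in either of the two places near the lid.
- glue: Bystander: white glue bottle, 50 mm in diameter, 140 mm tall; origin under its centre.
- boxcar: Bystander: model boxcar 150 mm long along its y, 36 mm wide, 49 mm tall; origin under its centre.
Things that resemble listed ones, but are neither listed nor needed, are in the scene too. Of the things like the lid, leave any that is purple; of the rest the smaller one is meant.

How it is judged (in metres and radians):
On the way, in this order (a step that is already met when the one before it is completed fails the run):
1. the sleeve stands at 3 (value of joint sleeve between 1.06 and 1.34 rad), for 0.3 s.
2. the lid sits flat on the bowl with its lugs in (z of lid_center in the frame of mouth between 0.009 and 0.0165 m and horizontal distance between lid_center and mouth below 0.004 m and angle between lid_center's own z axis and vertical below 0.07 rad), for 0.1 s.
At the end, for the whole second after the job is handed in: The sleeve is at 3 (within 0.14 rad); the lid sits flat on the bowl (flange down within about 4 mm, centred within 4 mm, tilt under 0.07 rad), twisted 30 to 50 degrees clockwise from the slots, the sprung ring following it and still; the fingers grip the lid with more than 2 N (all of step 1 and all of step 2 and angle between the x axis of lid_center and the x axis of mouth, either way round between 0.52 and 0.88 rad and value of joint switch_ring between 0.33 and 0.76 rad and velocity of joint switch_ring between -0.1 and 0.1 rad/s and contact force between the fingers and lid above 2 N); the arm keeps its last pose, push and grip.
It fails at once if the lid is twisted past the half-way mark into the lock click (value of joint switch_ring above 1 rad).
It fails at once if the paint jar is shoved more than 30 mm or knocked over (distance of paint_jar from where it was at the start of the episode above 0.03 m or angle between paint_jar's own z axis and vertical above 0.5 rad).
It fails at once if the glue bottle is shoved more than 30 mm or knocked over (distance of glue from where it was at the start of the episode above 0.03 m or angle between glue's own z axis and vertical above 0.5 rad).
It fails at once if the model boxcar is shoved more than 30 mm or knocked over (distance of boxcar from where it was at the start of the episode above 0.03 m or angle between boxcar's own z axis and vertical above 0.5 rad).
It also fails if it takes over 58 s, if anything falls off the work surface, if the arm or the gripper's body presses on something with over 40 N, if the wrist force passes 120 N, or if a joint passes its speed limit or range.

## Robot

A 6-joint arm with a two-finger parallel gripper is mounted at the origin on the work surface. World frame = base frame: x ahead of the robot, y to its left, z up, the work surface at z = 0. Lengths are in m, angles in degrees, forces in N, time in s.
With the tool pointing down it reaches from about 0.375 to 0.9 m from the base axis. Payload 3.1 kg.
Tool frame: the origin (TCP) lies on the centre line of the jaws, within the pads' length; the fingertips stand 25 mm ahead of it and the grasp point (between the pads) lies 6 mm ahead of it; z points along the fingers, y is the line along which they close (so a half turn about z gives the same grasp; the last joint's range is limited). The gripper opens to 87 mm and grips with 3 to 60 N. Pads are 19 mm wide; open, the fingers measure 117 mm over their backs; the gripper's body (75 mm by 190 mm) begins 51 mm behind the grasp point.
Start: joints at [57.783, 30.224, 82.088, -0, 67.689, -10.227], TCP at [0.234, 0.58, 0.217] pointing down, gripper open.
Joint ranges: [-176.69, 176.69], [-43.24, 126.21], [12.49, 139.97], [-82, 262], [0, 151.66], [-163.58, 163.58]. Speed limits (degrees/s): [159.86, 159.86, 180, 180, 180, 180].

## Interface

Orientations are given as a 3x3 rotation matrix whose columns are the frame's x, y, z axes.
In Python, from rig import * gives the robot as it stands.
- The arm moves only by the tool step_arm, never from a script. Its argument "steps" is a list of rows, each a list of 7 numbers: the shift along the tool's x, y, z normalised to -1 to 1, where 1 is 0.3 m, then the turn, a rotation vector about the tool's x, y, z normalised to -1 to 1, where 1 is 45 degrees, then the gripper's target within -1 to 1 (shut at 1, half-way at 0, fully open at -1). A call has 1 to 8 rows; each row is the pose to reach, as a shift and turn from the pose commanded when the call began, along the tool's axes at that moment; what a row does not reach only later rows make up. A row lasts 1/12 s, in which the tool goes at most 41.7 mm and 7.16 degrees, less where a joint would pass 70% of its speed; a pose out of reach is approached as far as the arm can. A call with a number of a shift or a turn outside -1 to 1 is refused whole. A call with a gripper value outside its range is refused whole. The fingers move at their own pace and stop on an object; the grip force is fixed at half the most. Time passes only in rows, so rows that repeat a pose let the fingers close. It gives the time, the measured TCP pose, the force, the opening and the grip force at its end, in the units of the state.
- read_state(): the state, without advancing time (a new reading comes with each control period).
- capture(name): name is "scene" or "top"; returns a dict with "image" (420x560x3 uint8, red, green, blue), "vertical_fov" (degrees; the focal length in pixels is half the picture's height over the tangent of half this angle, whatever the lens; pixels are square), "cx", "cy" (the principal point, pixels), "k1" (the pictures are not rectified: a ray, as slopes to the right and down, at radius r is drawn at 1 + k1 r^2 times it, then the intrinsics apply), "world_from_camera" (4x4, takes a point from camera to world coordinates). Camera axes: x right, y down, z forward; pixel columns grow to the right and rows downward; lengths in m; the calibration is good to about 2 mm. A picture is of the moment at which its call begins. There is no depth.
- hand_in(): hands the job in; it is judged then, once.
The state is a dict: "time_s": time; "joint_positions": joint angles; "qvel": joint speeds; "tau": joint torques, N m; "position": TCP position; "tcp_rot": TCP orientation; "force": force on the tool from outside, world axes, zero at the start; "moment": the same for the moment, N m; "opening": opening from 0.0 (shut) to 1.0 (fully open); "grasp_force": force on a finger pad.
Only numpy, scipy, OpenCV 4.12 (cv2) and the standard library are available. Lean on these libraries where they do the work, as an engineer would, in place of code of your own. Each camera call takes 0.05 s, during which the arm holds its last target. There are 200 camera calls.

## Working session

There is one attempt and no reset: what is moved stays moved. The work goes in short steps, Python scripts to look and compute and a tool call to move; the robot and the scene stay as the last step left them, time stands still between calls to the robot, and variables do not carry over. Pictures are saved under pics/ and viewed, at most 10 in all, crops included, and the job is handed in when it is done.

Besides the shell and the picture viewer there is one more tool, called after "Request:" as name(argument=value, ...), one argument or row to a line, values as JSON. step_arm: Moves the arm, as the interface text tells. Scaled input: -1 to 1 covers 0.3 m each way for a shift and 45 degrees each way for a turn. Its arguments: {"type":"object","properties":{"steps":{"type":"array"}},"required":["steps"]}

```bash
mkdir -p pics; cat > h.py <<'E'
import numpy as np, cv2
from rig import *
def load(n):
    c=dict(np.load(f'{n}.npz')); return c
def snap(n,tag):
    c=capture(n); np.savez(tag+'.npz',**{k:np.array(v) for k,v in c.items()}); cv2.imwrite(f'pics/{tag}.png',c['image'][:,:,::-1]); return c
def K(c):
    H,W=c['image'].shape[:2]; f=H/2/np.tan(np.radians(float(c['vertical_fov']))/2)
    return f,float(c['cx']),float(c['cy']),float(c['k1'])
def px2w(c,u,v,z):
    f,cx,cy,k=K(c); d=np.array([(u-cx)/f,(v-cy)/f]); s=d.copy()
    for _ in range(20): s=d/(1+k*(s@s))
    T=c['world_from_camera']; r=T[:3,:3]@np.array([s[0],s[1],1]); o=T[:3,3]
    return o+r*(z-o[2])/r[2]
def w2px(c,p):
    f,cx,cy,k=K(c); T=c['world_from_camera']; q=T[:3,:3].T@(np.array(p)-T[:3,3]); s=q[:2]/q[2]; s=s*(1+k*(s@s))
    return f*s[0]+cx,f*s[1]+cy
E
python3 - <<'E'
from h import *
for n in('scene','top'):
    c=snap(n,n+'0'); print(K(c)); print(c['world_from_camera'].round(3))
print(read_state())
E
```

```text
(np.float64(452.79451888916367), 284.29371264950186, 202.4367543049245, -0.11556970785047128)
[[ 0.551  0.507 -0.663  1.251]
 [ 0.835 -0.315  0.452 -0.515]
 [ 0.02  -0.802 -0.597  0.803]
 [ 0.     0.     0.     1.   ]]
(np.float64(390.8525089586084), 272.13912494448704, 207.67484211118037, -0.030147179077708034)
[[-0.024 -0.992  0.126  0.37 ]
 [-1.     0.023 -0.009  0.019]
 [ 0.006 -0.127 -0.992  1.03 ]
 [ 0.     0.     0.     1.   ]]
{'time_s': 0.1, 'joint_positions': array([ 5.77821444e+01,  3.02727320e+01,  8.21509862e+01, -8.14523222e-04,
        6.76895979e+01, -1.02258607e+01]), 'qvel': array([ 0.02104747, -0.12849318, -0.12349725,  0.05043804,  0.05084628,
        0.01346867]), 'tau': array([ 7.02538529e-06, -4.40984595e+01, -1.77150142e+01,  6.34621060e-02,
        5.33829792e-02, -4.74519641e-05]), 'position': array([0.2336367 , 0.57894531, 0.21606846]), 'tcp_rot': array([[-9.27238033e-01,  3.74471015e-01, -1.04328460e-03],
       [ 3.74472315e-01,  9.27236573e-01, -1.68023218e-03],
       [ 3.38173392e-04, -1.94865638e-03, -9.99998044e-01]]), 'force': array([-0.94946588,  0.28556479,  1.00972003]), 'moment': array([0.04382495, 0.02123454, 0.02442164]), 'grasp_force': 0.0, 'opening': 0.9990540094177994}
```

View pics/scene0.png

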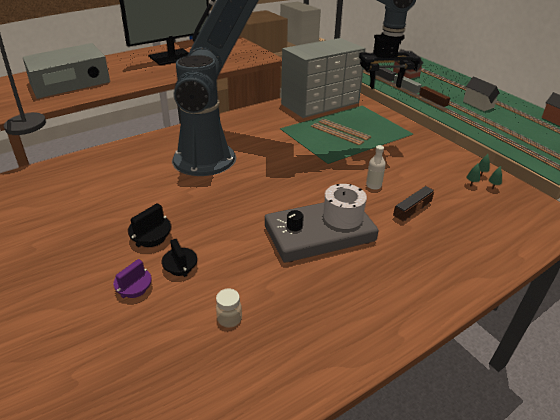

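View pics/top0.png

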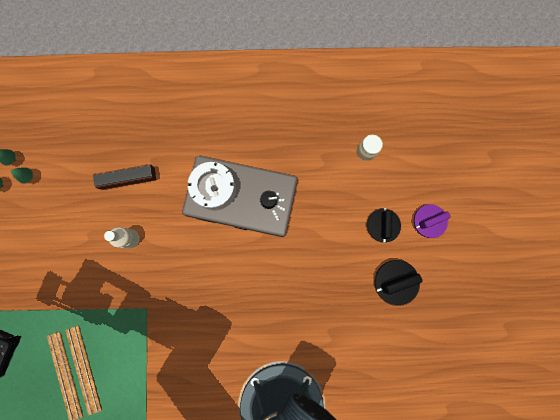

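The top view shows the grinder at about (240,195), with its bowl at (211,185) and sleeve at (269,200). The smaller black lid is at (384,225), the larger decoy at (398,282), the purple one at (431,221) and the jar at (371,147). Next I'll zoom in.

```bash
python3 - <<'E'
from h import *
t=cv2.imread('pics/top0.png'); s=cv2.imread('pics/scene0.png')
def cr(im,x,y,w,h,k): return cv2.resize(im[y:y+h,x:x+w],(w*k,h*k),interpolation=cv2.INTER_CUBIC)
a=cr(t,180,150,130,75,6)[:, :780]; 
a=cr(t,182,150,120,90,5)   #600x450
b=cr(t,360,200,50,50,4)  #200
d=cr(s,150,225,50,56,4)
o=np.zeros((450,800,3),np.uint8); o[:450,:600]=a; o[:200,600:]=b; o[210:434,600:]=d
cv2.imwrite('pics/m1.png',o)
c=load('top0'); g=cv2.cvtColor(t,cv2.COLOR_BGR2GRAY); hsv=cv2.cvtColor(t,cv2.COLOR_BGR2HSV)
# grinder: low-saturation region
m=((hsv[:,:,1]<80)).astype(np.uint8)*255
m[:140]=0;m[250:]=0;m[:,:175]=0;m[:,305:]=0
m=cv2.morphologyEx(m,cv2.MORPH_CLOSE,np.ones((9,9)))
cs=max(cv2.findContours(m,0,2)[0],key=cv2.contourArea); print('grinder',cv2.minAreaRect(cs))
# collar white
w=((g>170)&(hsv[:,:,1]<60)).astype(np.uint8)*255; w[:,:185]=0;w[:,240:]=0;w[:155]=0;w[215:]=0
cs=max(cv2.findContours(w,0,2)[0],key=cv2.contourArea); e=cv2.fitEllipse(cv2.convexHull(cs)); print('collar',e, px2w(c,*e[0],.12))
# dark lid
k=(g<45).astype(np.uint8)*255; k[:200]=0;k[250:]=0;k[:,:360]=0;k[:,408:]=0
cs=max(cv2.findContours(k,0,2)[0],key=cv2.contourArea); e=cv2.fitEllipse(cv2.convexHull(cs)); print('lid',e,px2w(c,*e[0],.03))
E
```

```text
grinder ((238.81704711914062, 195.85365295410156), (106.44078063964844, 62.649192810058594), 12.094757080078125)
collar ((210.17385864257812, 184.236328125), (45.20676040649414, 46.14576721191406), 52.82429504394531) [0.5451408  0.15602236 0.12      ]
lid ((383.4085388183594, 225.10215759277344), (32.46299743652344, 33.918006896972656), 121.63533020019531) [ 0.44556814 -0.27532329  0.03      ]
```

View pics/m1.png

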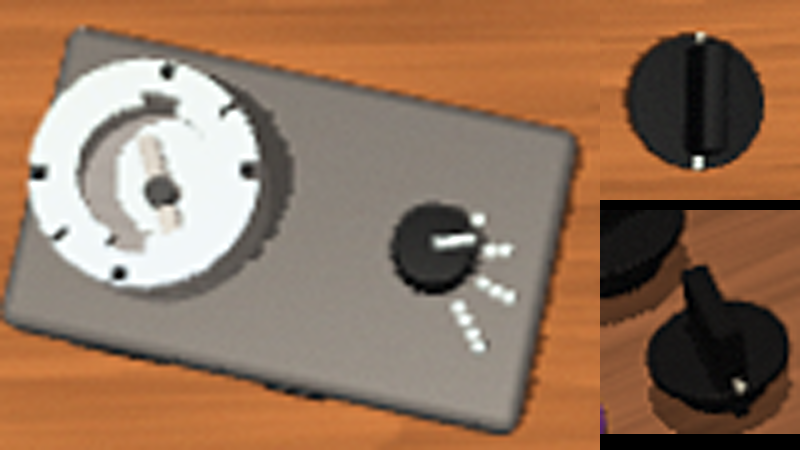

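The pointer appears to stand at 2, to be confirmed by angles. The slots run along (167,70)–(118,272) in the crop, with the bars clockwise of the dots. Next I'll measure these, checking against the second view.

```bash
python3 - <<'E'
from h import *
c=load('top0'); s=load('scene0')
C=lambda u,v:(182+(u+.5)/5-.5,150+(v+.5)/5-.5)
col=np.array([px2w(c,*C(*p),.12)[:2] for p in [(167,70),(118,272),(232,105),(60,233),(247,170),(38,172)]])
for i in(0,2,4): d=col[i]-col[i+1]; print('collar pair',(col[i]+col[i+1])/2,np.degrees(np.arctan2(d[1],d[0])),np.hypot(*d))
# sleeve top dark
def dark(c,x0,x1,y0,y1,th):
    g=cv2.cvtColor(c['image'],cv2.COLOR_RGB2GRAY); m=np.zeros_like(g); m[y0:y1,x0:x1]=(g[y0:y1,x0:x1]<th)*255
    return max(cv2.findContours(m,0,2)[0],key=cv2.contourArea)
k=cv2.convexHull(dark(c,255,282,185,215,60)); e=cv2.fitEllipse(k); print('sleeve px',e, px2w(c,*e[0],.07), px2w(c,*e[0],.09))
p0=px2w(c,*C(436,242),.09);p1=px2w(c,*C(474,239),.09);d=p1-p0;print('pointer',np.degrees(np.arctan2(d[1],d[0])),p0,p1)
ax=px2w(c,*e[0],.075)
for n,q in enumerate([(478,218),(498,250),(494,289),(467,326)]):
    d=px2w(c,*C(*q),.05)-ax; print('mark',n+1,np.degrees(np.arctan2(d[1],d[0])))
# grinder deck corners (top z .05)
for q in [(80,30),(578,130),(510,432),(5,318)]: print('deck',px2w(c,*C(*q),.05))
# lid
k=cv2.convexHull(dark(c,360,408,200,250,45)); e=cv2.fitEllipse(k); print('lid',e,px2w(c,*e[0],.026), [2.33*x for x in e[1]])
a=px2w(c,384.0,209.2,.03);b=px2w(c,384.0,240.4,.03);print('ribs',a,b)
# scene view
g=cv2.cvtColor(s['image'],cv2.COLOR_RGB2GRAY);hs=cv2.cvtColor(s['image'],cv2.COLOR_RGB2HSV)
for nm,p in dict(mouth=(.5451,.156,.12),sleeve=(*ax[:2],.09),lidflange=(.4456,-.2753,.03),bartop=(.4456,-.2753,.07)).items(): print(nm,w2px(s,p))
w=((g>150)&(hs[:,:,1]<60)).astype(np.uint8)*255;w2=np.zeros_like(w);w2[180:208,318:372]=w[180:208,318:372]
cs=max(cv2.findContours(w2,0,2)[0],key=cv2.contourArea);e=cv2.fitEllipse(cv2.convexHull(cs));print('scene collar',e)
S=s['image'][:,:,::-1]
def cr(im,x,y,w,h,k): return cv2.resize(im[y:y+h,x:x+w],(w*k,h*k),interpolation=cv2.INTER_CUBIC)
o=np.zeros((600,800,3),np.uint8); o[:300,:]=cr(S,260,175,160,60,5)[:300]; o[300:,:300]=cr(S,155,230,50,50,6); o[300:,310:610]=cr(c['image'][:,:,::-1],360,200,50,50,6)
cv2.imwrite('pics/m2.png',o)
E
```

```text
collar pair [0.54652667 0.15612655] -13.668030551021907 0.09939750241604668
collar pair [0.54724709 0.15437724] -53.82379342281833 0.10108506256789808
collar pair [0.54619886 0.15621249] -90.77291735806774 0.09889910140897797
sleeve px ((268.5047912597656, 199.35462951660156), (17.175634384155273, 17.618247985839844), 12.723003387451172) [0.51330953 0.01894264 0.07      ] [0.51032422 0.01894692 0.09      ]
pointer -86.74345309647279 [0.51363665 0.01815413 0.09      ] [ 5.14690061e-01 -3.59706859e-04  9.00000000e-02]
mark 1 -49.70755292967789
mark 2 -85.78797197142217
mark 3 -120.60325230905227
mark 4 -156.7207218440705
deck [0.63423008 0.1986996  0.05      ]
deck [ 0.57597825 -0.05576036  0.05      ]
deck [ 0.42266932 -0.01676479  0.05      ]
deck [0.48598057 0.23642925 0.05      ]
lid ((383.4085388183594, 225.10215759277344), (32.46299743652344, 33.918006896972656), 121.63533020019531) [ 0.44587029 -0.27650143  0.026     ] [75.63878402709962, 79.02895606994629]
ribs [ 0.48674707 -0.27931938  0.03      ] [ 0.40626966 -0.27453715  0.03      ]
mouth (np.float64(344.67095729148207), np.float64(194.17189247270656))
sleeve (np.float64(293.9484892180828), np.float64(213.8573134407508))
lidflange (np.float64(178.93598846890677), np.float64(257.7897526457599))
bartop (np.float64(176.8971910981234), np.float64(245.69084330959294))
scene collar ((345.4646911621094, 195.46377563476562), (23.204011917114258, 41.42448425292969), 96.79200744628906)
```

View pics/m2.png

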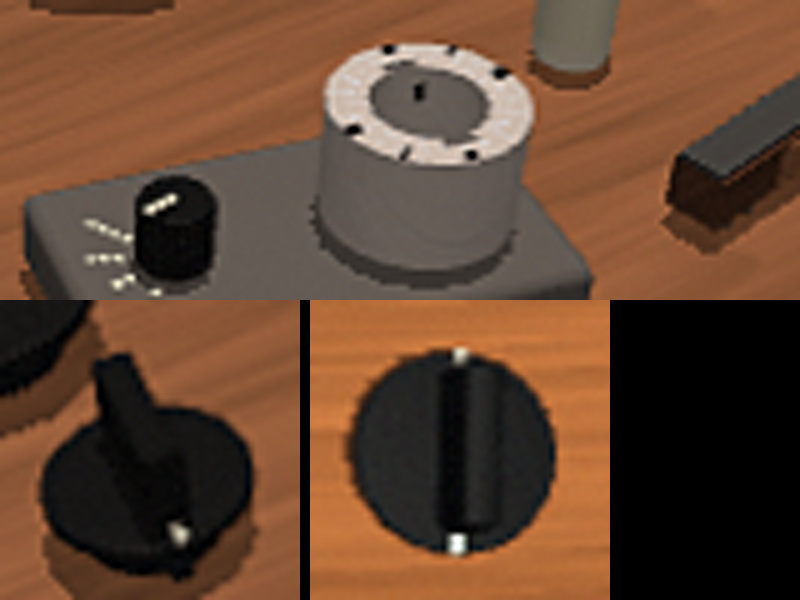

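Confirmed: the pointer is at 2 and the slot axis yaw is about −13.7°. The lid's bar yaw is about −3.4°. Next a two-view check of the mouth and lid centres.

```bash
python3 - <<'E'
from h import *
c=load('top0'); s=load('scene0')
S=lambda u,v:(260+(u+.5)/5-.5,175+(v+.5)/5-.5)
pr=[((389,49),(471,155)),((452,49),(405,153)),((500,73),(353,130))]
for a,b in pr:
    A=px2w(s,*S(*a),.12);B=px2w(s,*S(*b),.12);d=A-B;print('scene mouth',(A+B)/2,np.degrees(np.arctan2(d[1],d[0])))
# sleeve top in scene: ellipse x137..217,y 176..~225
print('sleeve top scene',px2w(s,*S(177,202),.09))
L=lambda u,v:(155+(u+.5)/6-.5,230+(v-300+.5)/6-.5)
# flange rim leftmost/rightmost points of top edge
th=np.linspace(0,2*np.pi,200)
for p in [(.446,-.2765),(.446,-.279),(.449,-.2765)]:
    P=np.array([w2px(s,(p[0]+.044*np.cos(t),p[1]+.044*np.sin(t),.026)) for t in th]); print(p,((P.max(0)+P.min(0))/2).round(2),P.min(0).round(1),P.max(0).round(1))
g=cv2.cvtColor(s['image'],cv2.COLOR_RGB2GRAY)
m=np.zeros_like(g); m[240:285,155:205]=(g[240:285,155:205]<40)*255
k=max(cv2.findContours(m,0,2)[0],key=cv2.contourArea)[:,0]; lo=k[k[:,1]>255]; print('lid scene x range',lo[:,0].min(),lo[:,0].max(),lo[:,1].max())
i=px2w(s,*L(180,534),.03); print('rib near scene',i)
E
```

```text
scene mouth [0.54776571 0.15609302 0.12      ] 165.85560386232987
scene mouth [0.54719451 0.15693164 0.12      ] 126.2209950884915
scene mouth [0.54796884 0.1554103  0.12      ] 89.3547734392527
sleeve top scene [0.51787634 0.01855391 0.09      ]
(0.446, -0.2765) [178.7  259.62] [160.7 247.2] [196.7 272. ]
(0.446, -0.279) [177.76 259.99] [159.8 247.5] [195.8 272.4]
(0.449, -0.2765) [179.18 260.34] [161.2 247.9] [197.2 272.8]
lid scene x range 162 196 276
rib near scene [ 0.48744812 -0.27852994  0.03      ]
```

```bash
cat >> h.py <<'E'
def plan(x,y,z,yaw):
    from scipy.spatial.transform import Rotation as Ro
    s=read_state(); R=np.array(s['tcp_rot']); a=np.radians(yaw)
    T=np.array([[np.cos(a),np.sin(a),0],[np.sin(a),-np.cos(a),0],[0,0,-1]])
    d=R.T@(np.array([x,y,z])-s['position'])/.3; r=Ro.from_matrix(R.T@T).as_rotvec(degrees=True)/45
    print('t',round(s['time_s'],2),'pos',s['position'].round(4),'yaw',np.degrees(np.arctan2(R[1,0],R[0,0])).round(2),'F',s['force'].round(1),'Mz',s['moment'].round(2),'op',round(s['opening'],3),'gf',round(s['grasp_force'],1))
    print('shift',d.round(4),'turn',r.round(4))
E
python3 -c "
from h import *
plan(.37,.30,.217,113); plan(.5134,.0202,.217,93)"
```

```text
t 0.1 pos [0.2336 0.5789 0.2161] yaw 158.01 F [-0.9  0.3  1. ] Mz [0.04 0.02 0.02] op 0.999 gf 0.0
shift [-0.7697 -0.692  -0.002 ] turn [-2.5000e-03  6.0000e-04  1.0002e+00]
t 0.1 pos [0.2336 0.5789 0.2161] yaw 158.01 F [-0.9  0.3  1. ] Mz [0.04 0.02 0.02] op 0.999 gf 0.0
shift [-1.5621e+00 -1.3778e+00 -9.0000e-04] turn [-2.5000e-03  1.0000e-03  1.4446e+00]
```

Request:
step_arm(
  steps=[
    [-0.77,-0.69,0,0,0,1.0,-1],
    [-0.77,-0.69,0,0,0,1.0,-1],
    [-0.77,-0.69,0,0,0,1.0,-1],
    [-0.77,-0.69,0,0,0,1.0,-1],
    [-0.77,-0.69,0,0,0,1.0,-1],
    [-0.77,-0.69,0,0,0,1.0,-1],
    [-0.77,-0.69,0,0,0,1.0,-1],
    [-0.77,-0.69,0,0,0,1.0,-1],
  ],
)

```text
time_s: 0.77
position: [0.3718, 0.2973, 0.2167]
tcp_rot: [[-0.387, 0.922, -0.0], [0.922, 0.387, -0.002], [-0.002, -0.001, -1.0]]
force: [-0.7, -0.3, 0.0]
opening: 0.998
grasp_force: 0.0
```

```bash
python3 -c "
from h import *
plan(.5134,.0202,.16,93)"
```

```text
t 0.77 pos [0.3718 0.2973 0.2167] yaw 112.78 F [-0.7 -0.3  0. ] Mz [ 0.   -0.01 -0.04] op 0.998 gf 0.0
shift [-1.0342  0.0778  0.1907] turn [-0.0009  0.0023  0.4395]
```

Request:
step_arm(
  steps=[
    [-1,0.08,0,0,0,0.44,-1],
    [-1,0.08,0,0,0,0.44,-1],
    [-1,0.08,0,0,0,0.44,-1],
    [-1,0.08,0,0,0,0.44,-1],
    [-1,0.08,0,0,0,0.44,-1],
    [-1,0.08,0.19,0,0,0.44,-1],
    [-1,0.08,0.19,0,0,0.44,-1],
    [-1,0.08,0.19,0,0,0.44,-1],
  ],
)

```text
time_s: 1.43
position: [0.5112, 0.031, 0.1584]
tcp_rot: [[-0.054, 0.999, -0.0], [0.999, 0.054, -0.001], [-0.001, -0.0, -1.0]]
force: [-0.4, 0.7, 0.5]
opening: 0.999
grasp_force: 0.0
```

```bash
python3 - <<'E'
from h import *
plan(.5134,.0202,.083,93)
E
```

```text
t 1.43 pos [0.5112 0.031  0.1584] yaw 93.07 F [-0.4  0.7  0.5] Mz [-0.1   0.06 -0.  ] op 0.999 gf 0.0
shift [-0.0363  0.0056  0.2513] turn [-0.0002  0.0009  0.0015]
```

Request:
step_arm(
  steps=[
    [-0.036,0.006,0,0,0,0,-1],
    [-0.036,0.006,0.12,0,0,0,-1],
    [-0.036,0.006,0.25,0,0,0,-1],
    [-0.036,0.006,0.25,0,0,0,-1],
    [-0.036,0.006,0.25,0,0,0,1],
    [-0.036,0.006,0.25,0,0,0,1],
    [-0.036,0.006,0.25,0,0,0,1],
    [-0.036,0.006,0.25,0,0,0,1],
  ],
)

```text
time_s: 2.1
position: [0.5141, 0.0239, 0.0877]
tcp_rot: [[-0.057, 0.998, 0.005], [0.998, 0.057, -0.001], [-0.001, 0.005, -1.0]]
force: [0.5, -1.0, 1.2]
opening: 0.782
grasp_force: 0.0
```

Request:
step_arm(
  steps=[
    [0,0,0,0,0,0,1],
    [0,0,0,0,0,0,1],
    [0,0,0,0,0,0,1],
    [0,0,0,0,0,0,1],
  ],
)

```text
time_s: 2.43
position: [0.5126, 0.0236, 0.0855]
tcp_rot: [[-0.056, 0.998, 0.001], [0.998, 0.056, -0.0], [-0.0, 0.001, -1.0]]
force: [0.2, 0.6, -0.3]
opening: 0.485
grasp_force: 0.0
```

```bash
python3 - <<'E'
from h import *
plan(.5134,.0202,.083,58.6)
E
```

```text
t 2.43 pos [0.5126 0.0236 0.0855] yaw 93.21 F [ 0.2  0.6 -0.3] Mz [-0.06  0.03 -0.01] op 0.485 gf 0.0
shift [-0.0116  0.0019  0.0083] turn [ 1.200e-03 -1.000e-04  7.692e-01]
```

Request:
step_arm(
  steps=[
    [-0.012,0.002,0.008,0,0,0,0],
    [-0.012,0.002,0.008,0,0,0,0],
    [-0.012,0.002,0.008,0,0,0,1],
    [-0.012,0.002,0.008,0,0,0,1],
    [-0.012,0.002,0.008,0,0,0,1],
    [-0.012,0.002,0.008,0,0,0,1],
  ],
)

```text
time_s: 2.93
position: [0.514, 0.0199, 0.0824]
tcp_rot: [[-0.056, 0.998, 0.001], [0.998, 0.056, -0.0], [-0.0, 0.001, -1.0]]
force: [2.1, -0.9, -2.7]
opening: 0.432
grasp_force: 30.0
```

```bash
python3 - <<'E'
from h import *
plan(.5134,.0202,.083,58.6)
E
```

```text
t 2.93 pos [0.514  0.0199 0.0824] yaw 93.21 F [ 2.1 -0.9 -2.7] Mz [-0.19 -0.36  0.  ] op 0.432 gf 30.0
shift [ 0.0012 -0.002  -0.002 ] turn [ 0.0019 -0.      0.769 ]
```

Request:
step_arm(
  steps=[
    [0,0,0,0,0,0.13,1],
    [0,0,0,0,0,0.26,1],
    [0,0,0,0,0,0.39,1],
    [0,0,0,0,0,0.52,1],
    [0,0,0,0,0,0.65,1],
    [0,0,0,0,0,0.78,1],
    [0,0,0,0,0,0.78,1],
    [0,0,0,0,0,0.78,1],
  ],
)

```text
time_s: 3.6
position: [0.5134, 0.02, 0.0824]
tcp_rot: [[0.526, 0.85, 0.0], [0.85, -0.526, -0.0], [0.0, 0.0, -1.0]]
force: [3.2, -0.5, -3.4]
opening: 0.43
grasp_force: 30.0
```

Request:
step_arm(
  steps=[
    [0,0,0,0,0,0,1],
    [0,0,0,0,0,0,1],
    [0,0,0,0,0,0,-1],
    [0,0,0,0,0,0,-1],
    [0,0,0,0,0,0,-1],
    [0,0,0,0,0,0,-1],
    [0,0,0,0,0,0,-1],
    [0,0,0,0,0,0,-1],
  ],
)

```text
time_s: 4.27
position: [0.513, 0.0202, 0.0827]
tcp_rot: [[0.528, 0.849, -0.0], [0.849, -0.528, 0.0], [-0.0, -0.0, -1.0]]
force: [0.3, -0.4, -0.8]
opening: 0.803
grasp_force: 0.0
```

Request:
step_arm(
  steps=[
    [0,0,-0.05,0,0,0,-1],
    [0,0,-0.15,0,0,0,-1],
    [0,0,-0.3,0,0,0,-1],
    [0,0,-0.3,0,0,0,-1],
    [0.4,0,-0.3,0,0,0,-1],
    [0.4,0,-0.3,0,0,0,-1],
    [0.4,0,-0.3,0,0,0,-1],
    [0.4,0,-0.3,0,0,0,-1],
  ],
)

```text
time_s: 4.93
position: [0.5806, 0.127, 0.1731]
tcp_rot: [[0.525, 0.851, 0.006], [0.851, -0.525, 0.003], [0.006, 0.004, -1.0]]
force: [0.3, 0.4, 0.4]
opening: 0.993
grasp_force: 0.0
```

```bash
python3 - <<'E'
from h import *
c=snap('top','top1'); s=snap('scene','scene1')
def cr(im,x,y,w,h,k): return cv2.resize(im[y:y+h,x:x+w,::-1],(w*k,h*k),interpolation=cv2.INTER_CUBIC)
o=np.zeros((560,800,3),np.uint8);o[:,:400]=cr(c['image'],240,165,50,70,8);o[:560,400:]=cr(s['image'],270,200,50,70,8)
cv2.imwrite('pics/m3.png',o)
plan(.447,-.2768,.2,86.6)
E
```

```text
t 5.03 pos [0.5765 0.1231 0.1721] yaw 58.28 F [-0.8 -0.9  0.4] Mz [-0.02  0.11  0.02] op 1.002 gf 0.0
shift [-1.361   0.3338 -0.0923] turn [-6.000e-04  7.000e-04 -6.294e-01]
```

View pics/m3.png

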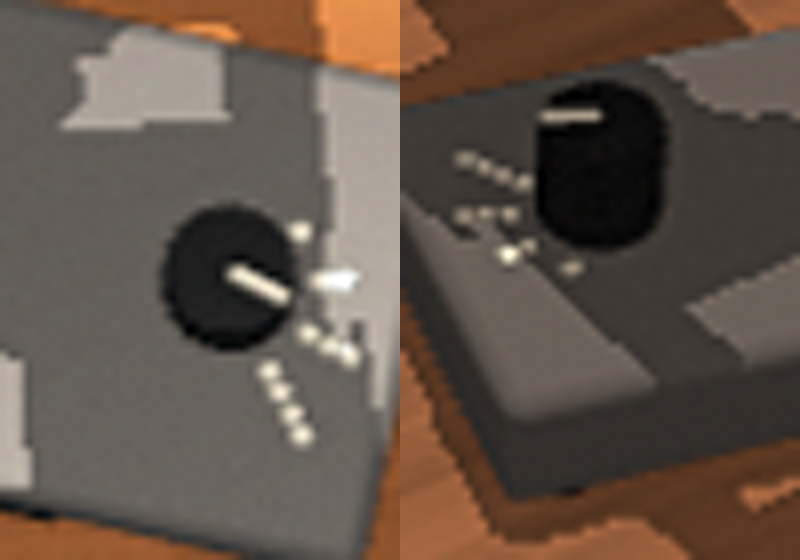

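The pointer is parallel to the three-dot row (both slope about 0.55 in the crop, pointer (232,270)–(285,298)), so the sleeve is clicked in at 3. Now to the lid: first a lengthwise pinch of the bar to centre it along x.

Request:
step_arm(
  steps=[
    [-0.95,0.23,-0.09,0,0,-0.63,-1],
    [-0.95,0.23,-0.09,0,0,-0.63,-1],
    [-0.95,0.23,-0.09,0,0,-0.63,-1],
    [-0.95,0.23,-0.09,0,0,-0.63,-1],
    [-0.95,0.23,-0.09,0,0,-0.63,-1],
    [-0.95,0.23,-0.09,0,0,-0.63,-1],
    [-0.95,0.23,-0.09,0,0,-0.63,-1],
    [-0.95,0.23,-0.09,0,0,-0.63,-1],
  ],
)

```text
time_s: 5.7
position: [0.4819, -0.1615, 0.1999]
tcp_rot: [[0.067, 0.998, -0.001], [0.998, -0.067, -0.002], [-0.002, -0.001, -1.0]]
force: [0.7, 0.7, -0.5]
opening: 1.004
grasp_force: 0.0
```

```bash
python3 - <<'E'
from h import *
plan(.447,-.2768,.15,86.6)
E
```

```text
t 5.7 pos [ 0.4819 -0.1615  0.1999] yaw 86.19 F [ 0.7  0.7 -0.5] Mz [-0.1   0.08  0.02] op 1.004 gf 0.0
shift [-0.3909 -0.0905  0.1672] turn [-0.0009  0.0028 -0.0092]
```

Request:
step_arm(
  steps=[
    [-0.39,-0.09,0.1,0,0,-0.01,-1],
    [-0.39,-0.09,0.1,0,0,-0.01,-1],
    [-0.39,-0.09,0.1,0,0,-0.01,-1],
    [-0.39,-0.09,0.17,0,0,-0.01,-1],
    [-0.39,-0.09,0.17,0,0,-0.01,-1],
    [-0.39,-0.09,0.17,0,0,-0.01,-1],
    [-0.39,-0.09,0.17,0,0,-0.01,-1],
    [-0.39,-0.09,0.17,0,0,-0.01,-1],
  ],
)

```text
time_s: 6.37
position: [0.4507, -0.2707, 0.1494]
tcp_rot: [[0.052, 0.999, 0.001], [0.999, -0.052, -0.0], [-0.0, 0.001, -1.0]]
force: [0.4, -0.2, -0.1]
opening: 1.003
grasp_force: 0.0
```

```bash
python3 - <<'E'
from h import *
plan(.447,-.2768,.066,86.6)
E
```

```text
t 6.37 pos [ 0.4507 -0.2707  0.1494] yaw 86.99 F [ 0.4 -0.2 -0.1] Mz [-0.13  0.03 -0.05] op 1.003 gf 0.0
shift [-0.0208 -0.0113  0.2781] turn [0.0008 0.0005 0.0087]
```

Request:
step_arm(
  steps=[
    [-0.021,-0.011,0,0,0,0.01,-1],
    [-0.021,-0.011,0,0,0,0.01,-1],
    [-0.021,-0.011,0.1,0,0,0.01,-1],
    [-0.021,-0.011,0.2,0,0,0.01,-1],
    [-0.021,-0.011,0.265,0,0,0.01,-1],
    [-0.021,-0.011,0.265,0,0,0.01,-1],
    [-0.021,-0.011,0.265,0,0,0.01,-1],
    [-0.021,-0.011,0.265,0,0,0.01,-1],
  ],
)

```text
time_s: 7.03
position: [0.4477, -0.2782, 0.0701]
tcp_rot: [[0.061, 0.998, 0.001], [0.998, -0.061, -0.001], [-0.001, 0.002, -1.0]]
force: [0.2, 0.5, 0.1]
opening: 1.001
grasp_force: 0.0
```

Request:
step_arm(
  steps=[
    [0,0,0,0,0,0,1],
    [0,0,0,0,0,0,1],
    [0,0,0,0,0,0,1],
    [0,0,0,0,0,0,1],
    [0,0,0,0,0,0,1],
  ],
)

```text
time_s: 7.45
position: [0.447, -0.2778, 0.0695]
tcp_rot: [[0.062, 0.998, 0.001], [0.998, -0.062, -0.001], [-0.001, 0.001, -1.0]]
force: [0.2, -0.3, 0.4]
opening: 0.705
grasp_force: 0.0
```

```bash
python3 - <<'E'
from h import *
plan(.447,-.2768,.066,86.6)
E
```

```text
t 7.45 pos [ 0.447  -0.2778  0.0695] yaw 86.46 F [ 0.2 -0.3  0.4] Mz [-0.05  0.1   0.01] op 0.705 gf 0.0
shift [ 0.0035 -0.0002  0.0118] turn [ 0.0008  0.0007 -0.0031]
```

Request:
step_arm(
  steps=[
    [0,0,0,0,0,0,1],
    [0,0,0,0,0,0,1],
  ],
)

```text
time_s: 7.62
position: [0.4468, -0.2777, 0.0691]
tcp_rot: [[0.062, 0.998, 0.0], [0.998, -0.062, -0.0], [-0.0, 0.0, -1.0]]
force: [0.4, -0.1, 0.0]
opening: 0.556
grasp_force: 0.0
```

```bash
python3 - <<'E'
from h import *
plan(.447,-.2768,.066,86.6)
c=snap('top','top2'); s=snap('scene','scene2')
def cr(im,x,y,w,h,k): return cv2.resize(im[y:y+h,x:x+w,::-1],(w*k,h*k),interpolation=cv2.INTER_CUBIC)
o=np.zeros((480,800,3),np.uint8);o[:,:400]=cr(c['image'],350,180,80,96,5);o[:480,400:]=cr(s['image'],130,190,80,96,5)
cv2.imwrite('pics/m4.png',o)
E
```

```text
t 7.62 pos [ 0.4468 -0.2777  0.0691] yaw 86.46 F [ 0.4 -0.1  0. ] Mz [-0.12  0.09  0.05] op 0.556 gf 0.0
shift [0.003  0.0003 0.0105] turn [ 0.0001  0.0001 -0.0031]
```

View pics/m4.png

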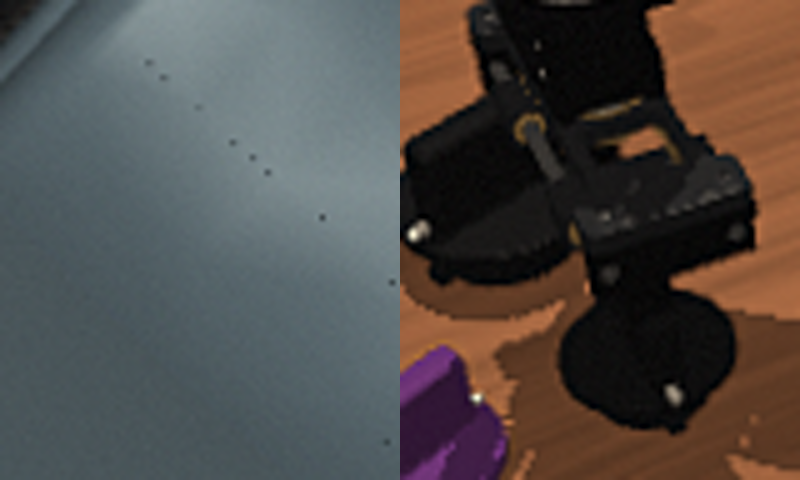

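The top view is blocked by the gripper. The scene crop shows the near end of the lid at about (665,360) with the gripper above it, too dark to read. I'll brighten it before going on.

```bash
python3 - <<'E'
from h import *
s=load('scene2')
im=s['image'][215:285,150:240,::-1].astype(float); im=cv2.resize(im,(720,560),interpolation=cv2.INTER_CUBIC)
cv2.imwrite('pics/m5.png',np.clip(255*(np.clip(im,0,255)/90)**.6,0,255).astype(np.uint8))
for p in [(.447,-.2768,.07),(.482,-.2788,.07),(.412,-.2748,.07),(.482,-.2788,.03)]:
    u,v=w2px(s,p); print(p,(u-150)*8,(v-215)*8)
E
```

```text
(0.447, -0.2768, 0.07) 212.3574279243603 249.95873649087707
(0.482, -0.2788, 0.07) 252.54662815559686 320.68939500633815
(0.412, -0.2748, 0.07) 174.03535684578947 182.30557243449948
(0.482, -0.2788, 0.03) 268.5178794878216 418.02078610990793
```

View pics/m5.png

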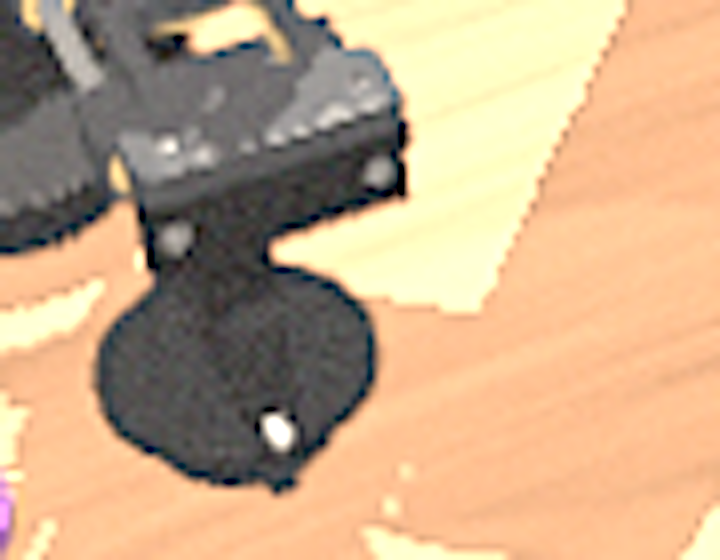

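```bash
python3 - <<'E'
from h import *
c=load('top0');s=load('scene0')
M=lambda u,v:(360+(u-310+.5)/6-.5,200+(v-300+.5)/6-.5)
L=lambda u,v:(155+(u+.5)/6-.5,230+(v-300+.5)/6-.5)
print(px2w(c,*M(488,447),.07),px2w(c,*M(455,368),.05),px2w(c,*M(455,528),.05))
for q in [(115,358),(165,455),(185,460)]: print(px2w(s,*L(*q),.07))
plan(.447,-.2768,.066,86.6)
s2=snap('scene','scene3'); 
im=[load(k)['image'][225:285,150:210,::-1].astype(float) for k in('scene0','scene3')]
o=np.hstack([cv2.resize(i,(400,400),interpolation=cv2.INTER_CUBIC) for i in im])
cv2.imwrite('pics/m6.png',np.clip(255*(np.clip(o,0,255)/70)**.8,0,255).astype(np.uint8))
E
```

```text
[ 0.44472041 -0.2782358   0.07      ] [ 0.4800471  -0.27244767  0.05      ] [ 0.41261778 -0.26844459  0.05      ]
[ 0.41967108 -0.27270575  0.07      ]
[ 0.48368243 -0.27821767  0.07      ]
[ 0.49042171 -0.2726859   0.07      ]
t 7.72 pos [ 0.4468 -0.2776  0.069 ] yaw 86.46 F [-0.3  0.9 -0.4] Mz [-0.11  0.1  -0.02] op 0.46 gf 0.0
shift [0.0028 0.0005 0.0101] turn [-0.0001 -0.0001 -0.0031]
```

View pics/m6.png

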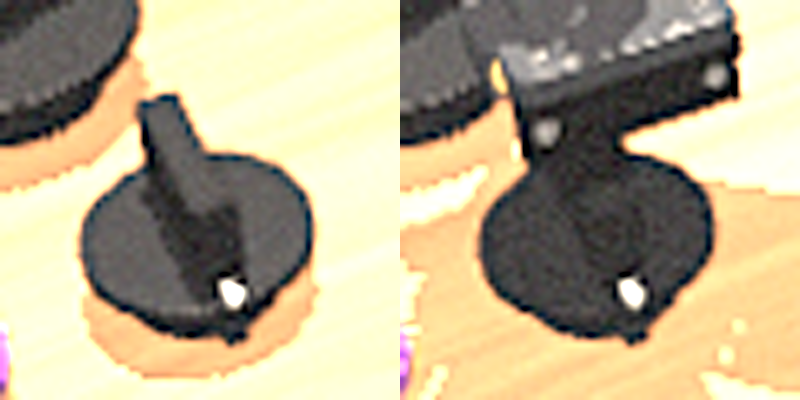

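Request:
step_arm(
  steps=[
    [0,0,0,0,0,0,1],
    [0,0,0,0,0,0,1],
    [0,0,0,0,0,0,1],
  ],
)

```text
time_s: 8.02
position: [0.4468, -0.2776, 0.069]
tcp_rot: [[0.062, 0.998, -0.0], [0.998, -0.062, 0.0], [0.0, -0.0, -1.0]]
force: [-0.4, 0.4, -1.4]
opening: 0.185
grasp_force: 0.0
```

Request:
step_arm(
  steps=[
    [0,0,0,0,0,0,1],
    [0,0,0,0,0,0,1],
    [0,0,0,0,0,0,1],
  ],
)

```text
time_s: 8.27
position: [0.4468, -0.2777, 0.0691]
tcp_rot: [[0.062, 0.998, -0.0], [0.998, -0.062, 0.0], [0.0, -0.0, -1.0]]
force: [-0.8, 1.5, 0.2]
opening: 0.02
grasp_force: 0.0
```

```bash
python3 - <<'E'
from h import *
plan(.447,-.2768,.066,86.6)
s=snap('scene','scene4')
im=s['image'][150:290,120:280,::-1].astype(float)
o=cv2.resize(im,(800,560),interpolation=cv2.INTER_CUBIC)
o=cv2.resize(im[20:,:],(800,600),interpolation=cv2.INTER_CUBIC)
cv2.imwrite('pics/m7.png',np.clip(255*(np.clip(o,0,255)/100)**.7,0,255).astype(np.uint8))
E
```

```text
t 8.27 pos [ 0.4468 -0.2777  0.0691] yaw 86.46 F [-0.8  1.5  0.2] Mz [-0.08  0.01  0.05] op 0.02 gf 0.0
shift [0.0029 0.0003 0.0102] turn [-0.     -0.     -0.0031]
```

View pics/m7.png

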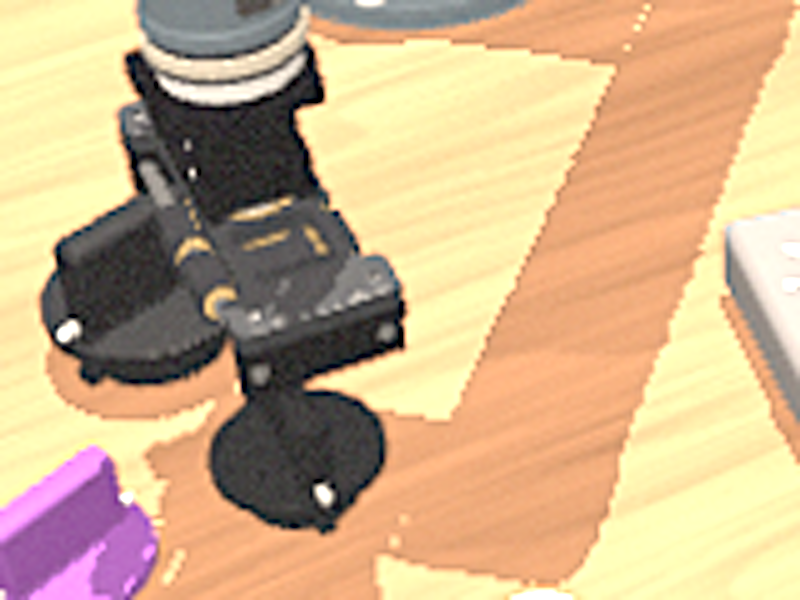

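The gripper has shut fully with no contact, although the lid is undisturbed at (300,450) in the crop. I'll check the gripper's real height numerically from its body edge, at picture pixels of about (169,249) and (201,239).

```bash
python3 - <<'E'
from h import *
s=load('scene4')
st=read_state();R=np.array(st['tcp_rot']);p=np.array(st['position'])
for x in(-.0375,.0375):
  for y in(-.095,.095):
    for z in(-.045,):
      q=p+R@np.array([x,y,z]); u,v=w2px(s,q); print((x,y),q.round(3),'crop',((u-120)*5).round(),((v-170)*5).round())
for z in(.025,.006): q=p+R@[0,0,z];u,v=w2px(s,q); print('finger',q.round(3),(u-120)*5,(v-170)*5)
a=load('scene0')['image'].astype(int);b=s['image'].astype(int);d=np.abs(a-b).sum(2)
# brightness map of lid area, before/after
for y in range(246,272,2): print(y,' '.join('%3d/%3d'%(a[y,x].sum(),b[y,x].sum()) for x in range(162,200,3)))
E
```

```text
(-0.0375, -0.095) [ 0.35  -0.309  0.114] crop 134.0 225.0
(-0.0375, 0.095) [ 0.539 -0.321  0.114] crop 258.0 464.0
(0.0375, -0.095) [ 0.354 -0.234  0.114] crop 279.0 181.0
(0.0375, 0.095) [ 0.544 -0.246  0.114] crop 420.0 408.0
finger [ 0.447 -0.278  0.044] 287.5892534921414 421.27455302605284
finger [ 0.447 -0.278  0.063] 282.68548345319505 392.4118462476963
246 179/193 166/185 296/  5  14/ 88  60/ 19  67/ 15 145/ 41 275/279 296/333 297/322 276/300 262/282 271/293
248 162/182 250/180 314/ 53 155/ 25  42/ 35  67/ 29  53/ 35  43/ 18  58/ 44 227/238 269/288 289/308 291/316
250 263/302 322/204 261/179  35/ 31  27/ 30  67/ 46  62/ 43  55/ 46  66/ 39  53/ 29 109/102 302/337 305/339
252 314/186 319/204  40/ 29  69/ 43  28/ 32  62/ 43  62/ 46  53/ 41  63/ 44  66/ 44  54/ 23 259/152 310/176
254 296/182  61/ 42  62/ 39  33/ 41  24/ 32  47/ 42  73/ 43  55/ 43  66/ 39  63/ 35  61/ 44  27/ 16 315/202
256 254/165  61/ 36  59/ 44  70/ 40  34/ 38  30/ 37  60/ 46  29/ 44  65/ 36  64/ 46  63/ 44  48/ 34 318/206
258  92/ 59  65/ 47  61/ 39  64/ 41  42/ 44  22/ 36  32/ 38  24/ 32  56/ 43  69/ 36  69/ 38  63/ 36 284/188
260  65/ 36  66/ 36  69/ 50  63/ 39  34/ 39  20/ 33  27/ 26  28/ 30  48/ 39  70/ 39  63/ 48  59/ 35 285/190
262  68/ 37  69/ 39  64/ 44  65/ 41  60/ 39  29/ 38  27/ 40  24/ 28  44/ 36  64/ 39  67/ 47  53/ 35 299/189
264  89/ 56  71/ 36  63/ 41  64/ 35  66/ 46  36/ 46  26/ 27  36/ 32  33/ 29  67/ 45  67/ 41  26/ 18 299/189
266 170/119  60/ 48  63/ 44  65/ 40  63/ 44  31/ 40  32/ 35   6/  2  24/ 22  65/ 45  47/ 35 167/188 337/206
268 338/208  29/ 31  67/ 39  68/ 44  64/ 39  64/ 42  35/ 37 237/271 226/137  67/ 31 113/127 194/212 262/194
270 194/196 137/155  34/ 23  71/ 40  68/ 40  69/ 42  37/ 34  70/ 48  66/ 83   2/ 22 188/205 170/185 305/189
```

Request:
step_arm(
  steps=[
    [0,0,0.007,0,0,0,1],
    [0,0,0.01,0,0,0,1],
    [0,0,0.014,0,0,0,1],
    [0,0,0.014,0,0,0,1],
  ],
)

```text
time_s: 8.65
position: [0.4468, -0.2777, 0.0649]
tcp_rot: [[0.062, 0.998, -0.0], [0.998, -0.062, 0.0], [0.0, -0.0, -1.0]]
force: [-0.2, -0.2, 0.9]
opening: 0.001
grasp_force: 0.7
```

```bash
python3 - <<'E'
from h import *
plan(.447,-.2768,.066,86.6)
E
```

```text
t 8.65 pos [ 0.4468 -0.2777  0.0649] yaw 86.46 F [-0.2 -0.2  0.9] Mz [-0.1   0.11  0.05] op 0.001 gf 0.7
shift [ 0.0029  0.0003 -0.0038] turn [-0.0001 -0.0001 -0.0032]
```

Request:
step_arm(
  steps=[
    [0,0,0.007,0,0,0,1],
    [0,0,0.014,0,0,0,1],
    [0,0,0.021,0,0,0,1],
    [0,0,0.021,0,0,0,1],
  ],
)

```text
time_s: 8.98
position: [0.4469, -0.2778, 0.0645]
tcp_rot: [[0.061, 0.998, 0.001], [0.998, -0.061, -0.002], [-0.002, 0.001, -1.0]]
force: [-8.0, 6.6, 48.3]
opening: 0.007
grasp_force: 23.8
```

```bash
python3 - <<'E'
from h import *
plan(.447,-.2768,.066,86.6)
a=load('scene0'); s=snap('scene','scene5')
def white(c):
    g=c['image'].min(2).astype(float)[255:285,165:205]; m=np.where(g>80,g-60,0); m[:, :8]=0
    n,l,st,ce=cv2.connectedComponentsWithStats((m>0).astype(np.uint8)); return [(st[i,4],(ce[i]+[165,255]).round(2)) for i in range(1,n) if st[i,4]<40]
print(white(a),white(s),white(load('scene2')))
E
```

```text
t 8.98 pos [ 0.4469 -0.2778  0.0645] yaw 86.51 F [-8.   6.6 48.3] Mz [1.11 1.5  0.06] op 0.007 gf 23.8
shift [ 0.0032  0.     -0.0049] turn [ 0.0017  0.0022 -0.002 ]
[(np.int32(6), array([184.5, 268.5]))] [(np.int32(6), array([184.17, 268.17]))] [(np.int32(5), array([184.4, 268.2]))]
```

Contact only at TCP z = 0.0645 on a bar whose top is at 0.070. The real fingertips are therefore about 30 mm higher than the stated geometry implies, which also fits how high the body sits in the picture. I'll back off and use the touch as the height reference.

Request:
step_arm(
  steps=[
    [-0.01,0,-0.07,0,0,0,1],
    [-0.01,0,-0.07,0,0,0,-1],
    [-0.01,0,-0.07,0,0,0,-1],
    [-0.01,0,-0.07,0,0,0,-1],
    [-0.01,0,-0.07,0,0,0,-1],
    [-0.01,0,-0.07,0,0,0,-1],
    [-0.01,0,-0.07,0,0,0,-1],
    [-0.01,0,-0.07,0,0,0,-1],
  ],
)

```text
time_s: 9.7
position: [0.4464, -0.2804, 0.0788]
tcp_rot: [[0.062, 0.998, -0.001], [0.998, -0.062, 0.001], [0.001, -0.001, -1.0]]
force: [0.1, -0.9, 0.2]
opening: 0.452
grasp_force: 0.0
```

Request:
step_arm(
  steps=[
    [0,0,0,0,0,0,-1],
    [0,0,0,0,0,0,-1],
    [0,0,0,0,0,0,-1],
    [0,0,0,0,0,0,-1],
    [0,0,0,0,0,0,-1],
    [0,0,0,0,0,0,-1],
    [0,0,0,0,0,0,-1],
  ],
)

```text
time_s: 10.28
position: [0.4467, -0.2807, 0.0796]
tcp_rot: [[0.062, 0.998, 0.0], [0.998, -0.062, -0.0], [-0.0, 0.0, -1.0]]
force: [0.6, -0.1, -0.1]
opening: 0.963
grasp_force: 0.0
```

```bash
python3 - <<'E'
from h import *
plan(.447,-.2775,.06,86.6)
s=load('scene5')
s=snap('scene','scene6'); 
def white(c):
    g=c['image'].min(2).astype(float)[255:285,165:205]; m=np.where(g>80,g-60,0); m[:, :8]=0
    n,l,st,ce=cv2.connectedComponentsWithStats((m>0).astype(np.uint8)); return [(st[i,4],(ce[i]+[165,255]).round(2)) for i in range(1,n) if st[i,4]<40]
print(white(s))
E
```

```text
t 10.28 pos [ 0.4467 -0.2807  0.0796] yaw 86.46 F [ 0.6 -0.1 -0.1] Mz [-0.14  0.06  0.01] op 0.963 gf 0.0
shift [0.0107 0.0004 0.0654] turn [ 0.0001  0.0001 -0.0032]
[(np.int32(5), array([184.4, 268.2]))]
```

Request:
step_arm(
  steps=[
    [0.01,0,0.04,0,0,0,-1],
    [0.01,0,0.065,0,0,0,-1],
    [0.01,0,0.08,0,0,0,-1],
    [0.01,0,0.088,0,0,0,-1],
    [0.01,0,0.095,0,0,0,-1],
    [0.01,0,0.095,0,0,0,-1],
  ],
)

```text
time_s: 10.83
position: [0.4468, -0.2777, 0.0507]
tcp_rot: [[0.062, 0.998, -0.0], [0.998, -0.062, 0.0], [0.0, -0.0, -1.0]]
force: [1.1, 0.4, -0.2]
opening: 0.999
grasp_force: 0.0
```

```bash
python3 - <<'E'
from h import *
plan(.447,-.2775,.04,86.6)
E
```

```text
t 10.83 pos [ 0.4468 -0.2777  0.0507] yaw 86.46 F [ 1.1  0.4 -0.2] Mz [-0.06  0.06 -0.04] op 0.999 gf 0.0
shift [0.0007 0.0008 0.0357] turn [-0.0005 -0.0004 -0.0032]
```

Request:
step_arm(
  steps=[
    [0,0,0.02,0,0,0,1],
    [0,0,0.02,0,0,0,1],
    [0,0,0.02,0,0,0,1],
    [0,0,0.02,0,0,0,1],
    [0,0,0.02,0,0,0,1],
    [0,0,0.02,0,0,0,1],
  ],
)

```text
time_s: 11.33
position: [0.4468, -0.2776, 0.0451]
tcp_rot: [[0.062, 0.998, -0.0], [0.998, -0.062, 0.0], [0.0, -0.0, -1.0]]
force: [-0.7, 0.1, -1.5]
opening: 0.802
grasp_force: 30.0
```

```bash
python3 - <<'E'
from h import *
plan(.447,-.2775,.1,131.6)
E
```

```text
t 11.33 pos [ 0.4468 -0.2776  0.0451] yaw 86.46 F [-0.7  0.1 -1.5] Mz [-0.14  0.03  0.02] op 0.802 gf 30.0
shift [ 0.0005  0.0007 -0.1831] turn [-1.0000e-04 -1.0000e-04 -1.0031e+00]
```

Request:
step_arm(
  steps=[
    [0,0,0,0,0,0,-1],
    [0,0,0,0,0,0,-1],
    [0,0,0,0,0,0,-1],
    [0,0,-0.07,0,0,0,-1],
    [0,0,-0.14,0,0,0,-1],
    [0,0,-0.14,0,0,0,-1],
    [0,0,-0.14,0,0,-0.3,-1],
    [0,0,-0.14,0,0,-0.3,-1],
  ],
)

```text
time_s: 12.0
position: [0.447, -0.2778, 0.0873]
tcp_rot: [[-0.179, 0.984, 0.001], [0.984, 0.179, -0.001], [-0.001, 0.001, -1.0]]
force: [0.2, 0.2, 0.3]
opening: 0.997
grasp_force: 0.0
```

Request:
step_arm(
  steps=[
    [0,0,0,0,0,-0.16,-0.2],
    [0,0,0,0,0,-0.32,-0.2],
    [0,0,0,0,0,-0.48,-0.2],
    [0,0,0,0,0,-0.64,-0.2],
    [0,0,0,0,0,-0.8,-0.2],
    [0,0,0,0,0,-0.96,-0.2],
    [0,0,0,0,0,-1,-0.2],
    [0,0,0,0,0,-1,-0.2],
  ],
)

```text
time_s: 12.67
position: [0.4467, -0.2775, 0.0866]
tcp_rot: [[-0.819, 0.574, -0.0], [0.574, 0.819, 0.0], [0.0, 0.0, -1.0]]
force: [-0.4, -0.3, -0.2]
opening: 0.612
grasp_force: 0.0
```

Request:
step_arm(
  steps=[
    [0,0,0,0,0,-0.16,-0.2],
    [0,0,0,0,0,-0.32,-0.2],
    [0,0,0,0,0,-0.48,-0.2],
    [0,0,0,0,0,-0.64,-0.2],
    [0,0,0,0,0,-0.7,-0.2],
    [0,0,0,0,0,-0.7,-0.2],
  ],
)

```text
time_s: 13.17
position: [0.4467, -0.2776, 0.0868]
tcp_rot: [[-0.998, 0.062, -0.0], [0.062, 0.998, 0.0], [0.0, 0.0, -1.0]]
force: [0.5, 0.2, -0.4]
opening: 0.6
grasp_force: 0.0
```

```bash
python3 - <<'E'
from h import *
plan(.4468,-.2776,.03,176.5)
s=read_state();print(s['joint_positions'].round(1))
E
```

```text
t 13.17 pos [ 0.4467 -0.2776  0.0868] yaw 176.43 F [ 0.5  0.2 -0.4] Mz [-0.   -0.03 -0.05] op 0.6 gf 0.0
shift [-0.0002 -0.      0.1892] turn [ 0.0002 -0.0003 -0.0015]
[ -44.    34.   102.7   -0.    43.2 -130.5]
```

Request:
step_arm(
  steps=[
    [0,0,0.06,0,0,0,-0.2],
    [0,0,0.12,0,0,0,-0.2],
    [0,0,0.155,0,0,0,-0.2],
    [0,0,0.17,0,0,0,-0.2],
    [0,0,0.182,0,0,0,-0.2],
    [0,0,0.182,0,0,0,-0.2],
    [0,0,0.182,0,0,0,-0.2],
    [0,0,0.182,0,0,0,-0.2],
  ],
)

```text
time_s: 13.83
position: [0.4472, -0.278, 0.033]
tcp_rot: [[-0.998, 0.062, 0.001], [0.062, 0.998, -0.001], [-0.001, -0.001, -1.0]]
force: [-0.1, -0.8, 0.6]
opening: 0.606
grasp_force: 0.0
```

Request:
step_arm(
  steps=[
    [0,0,0,0,0,0,1],
    [0,0,0,0,0,0,1],
    [0,0,0,0,0,0,1],
    [0,0,0,0,0,0,1],
    [0,0,0,0,0,0,1],
    [0,0,0,0,0,0,1],
    [0,0,0,0,0,0,1],
    [0,0,0,0,0,0,1],
  ],
)

```text
time_s: 14.5
position: [0.4467, -0.2774, 0.0325]
tcp_rot: [[-0.998, 0.062, -0.0], [0.062, 0.998, 0.0], [0.0, 0.0, -1.0]]
force: [0.2, 1.3, 1.4]
opening: 0.206
grasp_force: 30.0
```

```bash
python3 - <<'E'
from h import *
plan(.4468,-.2776,.18,166)
E
```

```text
t 14.5 pos [ 0.4467 -0.2774  0.0325] yaw 176.46 F [0.2 1.3 1.4] Mz [ 0.16  0.06 -0.01] op 0.206 gf 30.0
shift [-2.000e-04 -4.000e-04 -4.917e-01] turn [ 0.0005 -0.0005  0.2325]
```

Lid gripped across the bar (18 mm, 30 N). Lifting it now.

Request:
step_arm(
  steps=[
    [0,0,-0.08,0,0,0,1],
    [0,0,-0.2,0,0,0,1],
    [0,0,-0.32,0,0,0,1],
    [0,0,-0.44,0,0,0,1],
    [0,0,-0.56,0,0,0.1,1],
    [0,0,-0.56,0,0,0.23,1],
    [0,0,-0.56,0,0,0.23,1],
  ],
)

```text
time_s: 15.08
position: [0.4479, -0.2786, 0.2028]
tcp_rot: [[-0.97, 0.242, 0.004], [0.242, 0.97, -0.004], [-0.005, -0.003, -1.0]]
force: [-0.3, -0.4, -1.6]
opening: 0.204
grasp_force: 30.0
```

```bash
python3 - <<'E'
from h import *
plan(.5468,.1561,.2,166.1)
E
```

```text
t 15.08 pos [ 0.4479 -0.2786  0.2028] yaw 166.02 F [-0.3 -0.4 -1.6] Mz [-0.01  0.09  0.05] op 0.204 gf 30.0
shift [0.0301 1.4859 0.0049] turn [-0.0037  0.0061 -0.0017]
```

Request:
step_arm(
  steps=[
    [0.015,0.1,0,0,0,0,1],
    [0.015,0.22,0,0,0,0,1],
    [0.015,0.34,0,0,0,0,1],
    [0.015,0.46,0,0,0,0,1],
    [0.015,0.58,0,0,0,0,1],
    [0.015,0.7,0,0,0,0,1],
    [0.015,0.82,0,0,0,0,1],
    [0.015,0.94,0,0,0,0,1],
  ],
)

```text
time_s: 15.75
position: [0.5089, -0.0009, 0.1987]
tcp_rot: [[-0.971, 0.237, -0.004], [0.237, 0.971, 0.001], [0.004, -0.0, -1.0]]
force: [1.4, -0.7, -1.4]
opening: 0.204
grasp_force: 30.0
```

```bash
python3 - <<'E'
from h import *
plan(.5468,.1561,.19,166.1)
E
```

```text
t 15.75 pos [ 0.5089 -0.0009  0.1987] yaw 166.27 F [ 1.4 -0.7 -1.4] Mz [-0.02 -0.02 -0.02] op 0.204 gf 30.0
shift [0.0013 0.5383 0.0288] turn [-0.0003 -0.0052  0.0037]
```

Request:
step_arm(
  steps=[
    [0,0.12,0,0,0,0,1],
    [0,0.24,0,0,0,0,1],
    [0,0.36,0,0,0,0,1],
    [0,0.46,0,0,0,0,1],
    [0,0.538,0,0,0,0,1],
    [0,0.538,0,0,0,0,1],
    [0,0.538,0,0,0,0,1],
    [0,0.538,0,0,0,0,1],
  ],
)

```text
time_s: 16.42
position: [0.5476, 0.1533, 0.1989]
tcp_rot: [[-0.971, 0.238, -0.004], [0.238, 0.971, -0.001], [0.003, -0.002, -1.0]]
force: [0.7, 0.5, -0.5]
opening: 0.207
grasp_force: 30.0
```

```bash
python3 - <<'E'
from h import *
plan(.5468,.1561,.16,166.1)
E
```

```text
t 16.42 pos [0.5476 0.1533 0.1989] yaw 166.21 F [ 0.7  0.5 -0.5] Mz [ 0.01 -0.    0.02] op 0.207 gf 30.0
shift [0.0044 0.0087 0.1297] turn [-0.0023 -0.0042  0.0024]
```

Request:
step_arm(
  steps=[
    [0.004,0.009,0.05,0,0,0,1],
    [0.004,0.009,0.1,0,0,0,1],
    [0.004,0.009,0.12,0,0,0,1],
    [0.004,0.009,0.12,0,0,0,1],
    [0.004,0.009,0.12,0,0,0,1],
    [0.004,0.009,0.12,0,0,0,1],
  ],
)

```text
time_s: 16.92
position: [0.5489, 0.1561, 0.165]
tcp_rot: [[-0.971, 0.241, 0.001], [0.241, 0.971, -0.0], [-0.001, 0.0, -1.0]]
force: [1.0, -0.4, -0.8]
opening: 0.202
grasp_force: 30.0
```

```bash
python3 - <<'E'
from h import *
plan(.5468,.1561,.145,166.1)
E
```

```text
t 16.92 pos [0.5489 0.1561 0.165 ] yaw 166.07 F [ 1.  -0.4 -0.8] Mz [-0.01 -0.01  0.02] op 0.202 gf 30.0
shift [ 0.0068 -0.0018  0.0667] turn [ 0.0003  0.0012 -0.0007]
```

Request:
step_arm(
  steps=[
    [0.007,-0.002,0.02,0,0,0,1],
    [0.007,-0.002,0.02,0,0,0,1],
    [0.007,-0.002,0.02,0,0,0,1],
    [0.007,-0.002,0.02,0,0,0,1],
  ],
)

```text
time_s: 17.25
position: [0.5462, 0.1567, 0.1586]
tcp_rot: [[-0.971, 0.24, 0.0], [0.24, 0.971, -0.0], [-0.0, 0.0, -1.0]]
force: [0.7, 0.1, -1.3]
opening: 0.204
grasp_force: 30.0
```

```bash
python3 - <<'E'
from h import *
plan(.5468,.1561,.145,166.1)
E
```

```text
t 17.25 pos [0.5462 0.1567 0.1586] yaw 166.12 F [ 0.7  0.1 -1.3] Mz [-0.   -0.02  0.04] op 0.204 gf 30.0
shift [-0.0023 -0.0016  0.0455] turn [0.0001 0.0004 0.0005]
```

Request:
step_arm(
  steps=[
    [-0.002,-0.001,0.01,0,0,0,1],
    [-0.002,-0.001,0.018,0,0,0,1],
    [-0.002,-0.001,0.026,0,0,0,1],
    [-0.002,-0.001,0.034,0,0,0,1],
    [-0.002,-0.001,0.04,0,0,0,1],
    [-0.002,-0.001,0.04,0,0,0,1],
  ],
)

```text
time_s: 17.75
position: [0.5464, 0.1562, 0.1458]
tcp_rot: [[-0.971, 0.24, -0.001], [0.24, 0.971, -0.0], [0.001, -0.0, -1.0]]
force: [0.6, -1.0, -1.3]
opening: 0.205
grasp_force: 30.0
```

```bash
python3 - <<'E'
from h import *
plan(.5468,.1561,.1305,166.1)
E
```

```text
t 17.75 pos [0.5464 0.1562 0.1458] yaw 166.11 F [ 0.6 -1.  -1.3] Mz [0.02 0.02 0.05] op 0.205 gf 30.0
shift [-0.0016  0.      0.0511] turn [-0.0005 -0.0014  0.0003]
```

It is entering freely, 7 mm in. Continuing down.

Request:
step_arm(
  steps=[
    [-0.001,0,0.01,0,0,0,1],
    [-0.001,0,0.018,0,0,0,1],
    [-0.001,0,0.026,0,0,0,1],
    [-0.001,0,0.034,0,0,0,1],
    [-0.001,0,0.042,0,0,0,1],
    [-0.001,0,0.046,0,0,0,1],
    [-0.001,0,0.05,0,0,0,1],
    [-0.001,0,0.05,0,0,0,1],
  ],
)

```text
time_s: 18.42
position: [0.5469, 0.1561, 0.1312]
tcp_rot: [[-0.971, 0.24, -0.0], [0.24, 0.971, -0.0], [0.0, -0.0, -1.0]]
force: [-0.1, 0.3, -1.4]
opening: 0.205
grasp_force: 30.0
```

```bash
python3 - <<'E'
from h import *
plan(.5468,.1561,.13,126.1)
E
```

```text
t 18.42 pos [0.5469 0.1561 0.1312] yaw 166.11 F [-0.1  0.3 -1.4] Mz [0.01 0.03 0.04] op 0.205 gf 30.0
shift [ 0.0002 -0.0002  0.0039] turn [-4.000e-04 -5.000e-04  8.891e-01]
```

Not touching down yet; a bit lower until it bears lightly.

Request:
step_arm(
  steps=[
    [0,0,0.003,0,0,0,1],
    [0,0,0.006,0,0,0,1],
    [0,0,0.006,0,0,0,1],
    [0,0,0.006,0,0,0,1],
  ],
)

```text
time_s: 18.75
position: [0.5472, 0.1562, 0.1305]
tcp_rot: [[-0.971, 0.24, 0.001], [0.24, 0.971, 0.0], [-0.001, 0.0, -1.0]]
force: [-1.5, -0.7, 4.9]
opening: 0.204
grasp_force: 30.0
```

```bash
python3 - <<'E'
from h import *
plan(.5468,.1561,.13,126.1)
E
```

```text
t 18.75 pos [0.5472 0.1562 0.1305] yaw 166.12 F [-1.5 -0.7  4.9] Mz [-0.03  0.25  0.02] op 0.204 gf 30.0
shift [ 0.0013 -0.0006  0.0015] turn [6.000e-04 8.000e-04 8.892e-01]
```

Seated (5 N bearing, height as predicted). Twisting clockwise in two stages.

Request:
step_arm(
  steps=[
    [0,0,0,0,0,0.1,1],
    [0,0,0,0,0,0.2,1],
    [0,0,0,0,0,0.3,1],
    [0,0,0,0,0,0.4,1],
    [0,0,0,0,0,0.5,1],
    [0,0,0,0,0,0.5,1],
  ],
)

```text
time_s: 19.25
position: [0.548, 0.1563, 0.1305]
tcp_rot: [[-0.804, 0.594, 0.002], [0.594, 0.804, 0.0], [-0.002, 0.002, -1.0]]
force: [-0.2, -0.2, 4.4]
opening: 0.201
grasp_force: 30.0
```

```bash
python3 - <<'E'
from h import *
plan(.5470,.1562,.1303,126.1)
E
```

```text
t 19.25 pos [0.548  0.1563 0.1305] yaw 143.54 F [-0.2 -0.2  4.4] Mz [-0.05  0.14 -0.11] op 0.201 gf 30.0
shift [ 0.0025 -0.0021  0.0005] turn [0.0023 0.0019 0.3875]
```

Request:
step_arm(
  steps=[
    [0.001,-0.001,0,0,0,0.1,1],
    [0.001,-0.001,0,0,0,0.2,1],
    [0.001,-0.001,0,0,0,0.3,1],
    [0.001,-0.001,0,0,0,0.39,1],
    [0.001,-0.001,0,0,0,0.39,1],
    [0.001,-0.001,0,0,0,0.39,1],
    [0.001,-0.001,0,0,0,0.39,1],
    [0.001,-0.001,0,0,0,0.39,1],
  ],
)

```text
time_s: 19.92
position: [0.5477, 0.156, 0.1305]
tcp_rot: [[-0.591, 0.807, 0.003], [0.807, 0.591, 0.0], [-0.001, 0.002, -1.0]]
force: [0.7, 0.2, 5.6]
opening: 0.205
grasp_force: 30.0
```

```bash
python3 - <<'E'
from h import *
plan(.5470,.1562,.1303,126.1)
c=snap('top','top9'); s=snap('scene','scene9')
def cr(im,x,y,w,h,k): return cv2.resize(im[y:y+h,x:x+w,::-1],(w*k,h*k),interpolation=cv2.INTER_CUBIC)
o=np.vstack([cr(s['image'],255,150,160,66,5),np.hstack([cr(c['image'],180,145,100,66,4),cr(s['image'],255,180,100,66,4)])])[:594]
cv2.imwrite('pics/m9.png',np.clip(255*(o/180.)**.6,0,255).astype(np.uint8))
E
```

```text
t 19.92 pos [0.5477 0.156  0.1305] yaw 126.2 F [0.7 0.2 5.6] Mz [-0.09  0.11 -0.07] op 0.205 gf 30.0
shift [ 0.0018 -0.0015  0.0005] turn [0.0027 0.0018 0.0022]
```

View pics/m9.png

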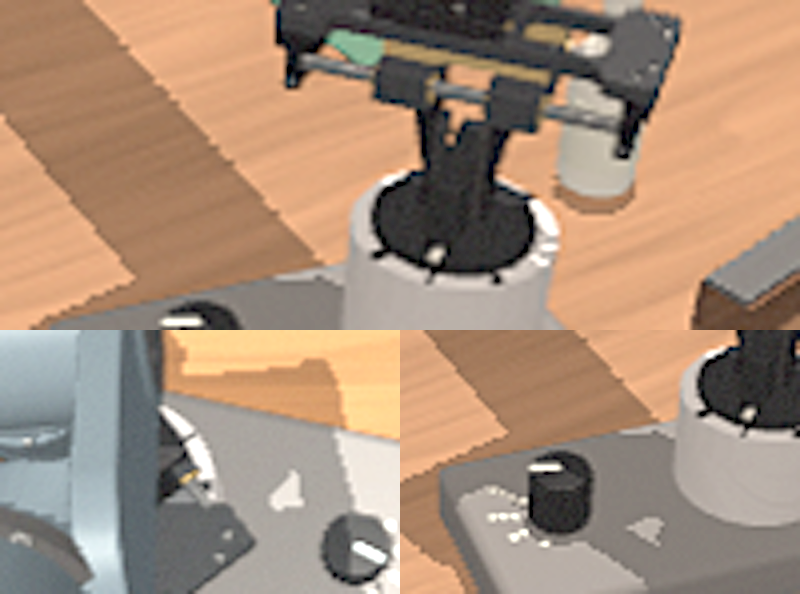

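The lid sits flat on the collar. Its white rib at (435,250) points at the bar mark (433,275), and the sleeve pointer is still at 3. The measured moment of about −0.07 N m matches the spring, so I'm handing in.

```bash
python3 -c "
from rig import *
print(hand_in())"
```

```text
the job is handed in; nothing more can be done
None
```

I handed the job in at about 20 s: the sleeve is at 3, and the lid is seated flat and held by the gripper about 40° clockwise at the bar mark; no verdict came back, and during the lid pickup the closed fingers pressed on top of the lid's bar with about 48 N.

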